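# Wedge up a glued laptop battery and hold it

### The arm

A 6-joint arm with a two-finger parallel gripper is mounted at the origin on the work surface. World frame = base frame: x ahead of the robot, y to its left, z up, the work surface at z = 0. Lengths are in mm, angles in rad, forces in N, time in s.
With the tool pointing down it reaches from about 350 to 975 mm from the base axis. Payload 7.1 kg.
Tool frame: the origin (TCP) lies at the very end of the fingers, on their centre line; the grasp point (between the pads) lies 19 mm behind it (ctrl.grip_depth is the distance from the TCP to the grasp point, in mm); x points along the fingers, z is the direction in which the jaws open and shut, and the axes are right-handed (so a half turn about x gives the same grasp; the last joint's range is limited). The gripper opens to 88 mm and grips with 3 to 60 N. Pads are 20 mm wide; open, the fingers measure 115 mm over their backs; the gripper's body (75 mm by 178 mm) begins 61 mm behind the grasp point.
Start: joints at [1.106, 0.423, 1.63, -0, 1.089, -0.019], TCP at [269.455, 563.914, 222.675] pointing down, gripper open.
Joint ranges: [-3, 3], [-0.9, 2.11], [0.09, 2.58], [-1.31, 4.45], [0.11, 2.69], [-2.54, 2.54]. Speed limits (rad/s): [2.39, 2.39, 3.01, 3.14, 3.14, 3.14].

### API

Orientations are given as a rotation vector (axis times angle).
In Python, from workcell import ctrl gives the robot as it stands. The module is installed in compiled form; this text tells all that it offers.
- The arm moves only by the tool send_rows, never from a script. Its argument "rows" is a list of rows, each a list of 4 numbers: the shift along the tool's x, y, z in mm, then the turn about the tool's x in rad. In form: [[x, y, z, turn], ...]. A call has 1 to 10 rows; each row shifts and turns the pose as measured when the row begins, along the tool's axes as they then stand; what a row does not reach is not made up. A row lasts 1/12 s, in which the tool goes at most 41.7 mm and 7.16 degrees, less where a joint would pass 70% of its speed; a pose out of reach is approached as far as the arm can. A call with a gripper value outside its range is refused whole. "fingers" is the opening, from 0 (shut) to 1 (fully open), set as the call begins (left out, the last holds). The fingers move at their own pace and stop on an object; the grip force is fixed at half the most. Time passes only in rows, so rows that do not move let the fingers close. It gives the time, the measured TCP pose, the force and the opening at its end, in the units of the state.
- ctrl.get_obs(): the state, without advancing time (a new reading comes with each control period).
- ctrl.get_image(name): name is "scene" or "side" or "wrist"; returns a dict with "img" (420x560x3 uint8, red, green, blue), "depth" (420x560 float32, mm along the optical axis (not along the pixel's ray), 0 where there is no reading), "mtx" (3x3 intrinsics, pixels), "dist_coeffs" ([k1, k2, p1, p2, k3] as OpenCV has them; the pictures are not rectified), "world_from_camera" (4x4, takes a point from camera to world coordinates). Camera axes: x right, y down, z forward; pixel columns grow to the right and rows downward; lengths in mm; the calibration is good to about 2 mm. A picture is of the moment at which its call begins.
- ctrl.close_job(): hands the job in, once; it reports no verdict.
The state is a dict: "t": time; "qpos": joint angles; "qvel": joint speeds; "joint_torque": joint torques, N m; "ee_pos": TCP position; "orientation": TCP orientation; "ft_force": force on the tool from outside, world axes, zero at the start; "moment": the same for the moment, N m; "width": finger opening in mm.
Only numpy, scipy, OpenCV 4.12 (cv2) and the standard library are available. Lean on these libraries where they do the work, as an engineer would, in place of code of your own. Each camera call takes 0.05 s, during which the arm holds its last target.

### The job

The laptop lies upside down with its bottom cover and drive taken out, and its battery is still glued down along the far edge. Pick up the plastic opening wedge, lay it flat on the floor of the empty drive bay and push its thin end straight in under the battery's near edge until that edge has just lifted off its ribs, about 3 mm (never more than 6 mm: the cells must not bend). Finish holding the wedge in place with the gripper so that the wedge alone keeps the edge up; push gently without jamming it, touch the battery with nothing but the wedge, and leave the other things on the bench where they are.

Things in the scene. Friction and masses are not known exactly. Their poses are not given: they have to be found in the camera images.
- laptop: open aluminium laptop chassis, upside down, fixed on the 4 mm bench mat; 225 (x) x 310 (y) mm, rim 18 mm high, 4 mm thick. Origin: centre of its underside. x points from the front rim (nearer the robot) over the empty drive bay to the battery, y left, z up. Its floor's upper face is at z = 5 mm. Left of the bay: main board (15 mm over the underside); right: speaker box (14 mm)
- bay (a point): middle of the floor of the empty drive bay, axes as the laptop's, at (-51, -35, 5) mm of it. The bay is flat and clear, 115 mm long in x (from the front rim to the battery's near edge, 57.5 mm from this point) and 123 mm wide in y
- battery: flat black pack, 80 (x) x 204 (y) x 9 mm, about 0.35 kg, behind the bay and centred on it in y. Origin: middle of its far lower edge, glued, about which it swings up. x as the laptop's when down; the pack spans x = -80 to 0. Near edge rounded, radius 4.5 mm. At rest its underside is 4.5 mm over the floor; that gap is clear for the middle 160 mm, 65 mm in from the near edge
- battery_edge (a point): middle of the battery's near edge at the level of its underside, at (-80, 0, 0) mm of the battery; moves up with the edge. Because the edge is rounded, a wedge first bears on it about 4.5 mm further in
- battery_lift (a joint): swing of the battery about its glued far edge, rad: 0 = down on its ribs, grows as the near edge rises (0.0125 per mm of lift of the near edge; 3 mm is 0.0375). Weight and the gummy glue pull it down again: about 4 N at the near edge when down, 5 N at 3 mm, 6 N at 6 mm
- wedge: off-white nylon opening wedge, loose, flat on the mat left or right of the laptop; 88 (x) x 22 (y) mm, 40 g. Origin: centre of its underside; x points to the thin end. From the tip (x = 44, 1.8 mm thick) its top slopes up 1 in 5 to 13 mm at x = -12; behind is a heel block, x = -44 to -12, 22 mm high, flat sides 22 mm apart, to grip it by
- wedge_tip (a point): middle of the wedge's thin end at its underside, (44, 0, 0) mm of the wedge; with the wedge flat, the lift of the battery is about (distance this point has passed in beyond point battery_edge minus 18 mm) / 5, so 3 mm takes about 33 mm
- wedge_heel (a point): centre of the wedge's heel block, (-28, 0, 11) mm of the wedge: the place to grip, fingers either side (along y)
- driver: bystander: slim aluminium precision screwdriver, 140 mm, on the side of the laptop where the wedge is not; leave alone
- drive: bystander: the removed 100 x 70 x 7 mm drive, on the mat; leave alone
- pliers: bystander: small pliers with dark grips, 150 mm; leave alone
- tweezers: bystander: steel tweezers, 125 mm; leave alone
- dish: bystander: round steel screw dish, 92 mm across, 22 mm high; leave alone
- bottle: bystander: small clear spray bottle, 44 mm across, 144 mm high; leave alone
- flux: bystander: small jar, 38 mm across, 42 mm high; leave alone
- spudger: bystander: flat nylon pry stick, 140 x 12 x 6 mm, lying beyond the laptop; leave alone
Mind the look-alikes: they are no part of the job. Several things look just like the wedge: the one meant starts farthest to the robot's left.

How it is judged (in metres and radians):
On the way, in this order (a step that is already met when the one before it is completed fails the run):
1. the wedge is picked up with the gripper (height (world z) of wedge above 0.03 m and contact force between the fingers and wedge above 1 N), for 0.1 s.
2. the wedge, held and flat in the bay, has lifted the battery's near edge off its ribs (value of joint battery_lift above 0.015 rad and contact force between wedge and battery above 0.5 N and x of wedge_tip in the frame of battery_edge above 0.01 m and contact force between the fingers and wedge above 1 N), for 0.1 s.
At the end, for the whole second after the job is handed in: the battery's near edge stands still 1.4 to 6 mm up (0.0175 to 0.075 rad), borne by the wedge (over 1 N), which lies flat (0.12 rad; under 4 mm off the laptop's floor), tip 15 mm or more in, and is held still by the fingers (over 2 N); arm and fingers are off the battery (value of joint battery_lift between 0.0175 and 0.075 rad and velocity of joint battery_lift between -0.02 and 0.02 rad/s and contact force between wedge and battery above 1 N and contact force between the fingers and wedge above 2 N and contact force between each of the arm, the fingers and battery below 0.5 N and x of wedge_tip in the frame of battery_edge above 0.015 m and angle between wedge's own z axis and vertical below 0.12 rad and z of wedge in the frame of laptop below 0.009 m and linear speed of wedge below 0.01 m/s); the arm keeps its last pose, push and grip.
It fails at once if the battery's near edge is lifted by more than 7 mm (value of joint battery_lift above 0.0875 rad).
It fails at once if the battery is jammed or struck with more than 40 N (contact force between anything else and battery above 40 N).
It fails at once if the arm or the fingers push on the battery (contact force between any of the arm, the fingers and battery above 3 N).
It fails at once if another thing on the bench is moved by more than 30 mm (distance of any of driver, drive, pliers, tweezers, dish, bottle, flux, spudger from where it was at the start of the episode above 0.03 m).
It also fails if it takes over 48 s, if anything falls off the work surface, if the arm or the gripper's body presses on something with over 40 N, if the wrist force passes 120 N, or if a joint passes its speed limit or range.

## Working session

There is one attempt and no reset: what is moved stays moved. The work goes in short steps, Python scripts to look and compute and a tool call to move; the robot and the scene stay as the last step left them, time stands still between calls to the robot, and variables do not carry over. Pictures are saved under pics/ and viewed, and the job is handed in when it is done.

Besides the shell and the picture viewer there is one more tool, called after ">>>" by a JSON object that holds its "op" and its "data", one argument or row to a line. send_rows: Moves the arm, as the interface text tells. Its arguments: {"type":"object","properties":{"rows":{"type":"array"},"fingers":{"type":"number"}},"required":["rows"]}

```bash
mkdir -p pics; cat > h.py <<'E'
import numpy as np, cv2, pickle
from workcell import ctrl
def grab(n,tag):
    d=ctrl.get_image(n); pickle.dump(d,open(f'{tag}.pkl','wb')); cv2.imwrite(f'pics/{tag}.png',d['img'][:,:,::-1]); return d
def load(tag): return pickle.load(open(f'{tag}.pkl','rb'))
def plane(d,uv,z):
    uv=np.array(uv,float).reshape(-1,1,2); n=cv2.undistortPoints(uv,d['mtx'],d['dist_coeffs'])[:,0]
    T=np.array(d['world_from_camera']); r=np.c_[n,np.ones(len(n))]@T[:3,:3].T; o=T[:3,3]
    return o+r*((z-o[2])/r[:,2])[:,None]
def pts(d,uv):
    uv=np.array(uv,float).reshape(-1,2); n=cv2.undistortPoints(uv.reshape(-1,1,2),d['mtx'],d['dist_coeffs'])[:,0]
    z=np.array([d['depth'][int(v),int(u)] for u,v in uv]); T=np.array(d['world_from_camera'])
    return (np.c_[n,np.ones(len(n))]*z[:,None])@T[:3,:3].T+T[:3,3]
E
python3 - <<'E'
from h import *
for n in('scene','side','wrist'): d=grab(n,n+'0'); print(n,np.round(d['world_from_camera'],2).tolist())
print(ctrl.get_obs(),ctrl.grip_depth)
E
```

```text
scene [[-0.16, 0.75, -0.64, 1309.33], [0.99, 0.12, -0.1, 65.14], [-0.0, -0.65, -0.76, 1000.36], [0.0, 0.0, 0.0, 1.0]]
side [[0.99, -0.08, 0.12, 331.6], [-0.15, -0.61, 0.78, -1118.22], [0.01, -0.79, -0.62, 876.78], [0.0, 0.0, 0.0, 1.0]]
wrist [[0.43, 0.86, 0.27, 196.05], [0.9, -0.41, -0.13, 599.88], [-0.0, 0.3, -0.95, 384.58], [0.0, 0.0, 0.0, 1.0]]
{'t': 0.15, 'qpos': array([ 1.10601592e+00,  4.23706441e-01,  1.63048113e+00,  3.67960829e-06,
        1.08860551e+00, -1.89858347e-02]), 'qvel': array([-0.00046819, -0.00179057, -0.00328729,  0.00159266,  0.00019538,
        0.00093486]), 'joint_torque': array([ 4.30263854e-04, -5.44979203e+01, -2.73922026e+01,  6.43899059e-02,
        2.04783585e-02, -3.85196472e-05]), 'ee_pos': array([269.26256478, 563.55480115, 222.06767402]), 'orientation': array([-0.87551111,  1.38877539,  0.87449712]), 'ft_force': array([ 0.59464712,  0.12255379, -0.42488943]), 'moment': array([ 0.01425231, -0.04863689, -0.02401877]), 'width': 87.88448442994464} 18.700000000000003
```

View pics/scene0.png

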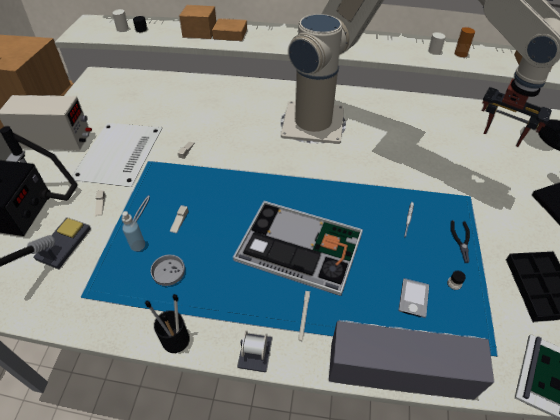

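View pics/side0.png

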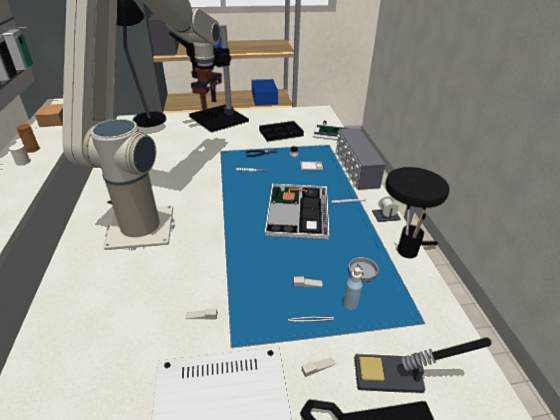

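View pics/wrist0.png

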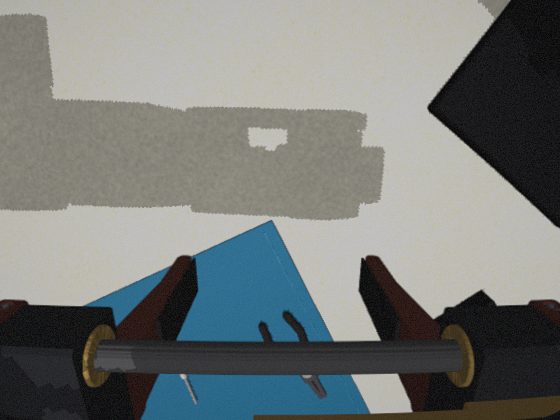

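The scene picture shows three wedge-like items, at (186,150), (100,202) and (179,218). The side picture shows the same three at (202,314), (318,366) and (307,282). The laptop is at (300,245) in the scene picture, and the driver lies to the robot's left at (409,218). I'll compare the y of each candidate and take a close crop.

```bash
python3 - <<'E'
from h import *
d=load('scene0'); print(plane(d,[(186,150),(100,202),(179,218),(409,218)],10).round())
s=load('side0'); print(plane(s,[(202,314),(318,366),(307,282)],10).round())
a=cv2.resize(d['img'][190:245,140:215],None,fx=7,fy=7,interpolation=cv2.INTER_CUBIC)
cv2.imwrite('pics/c1.png',a[:,:,::-1])
a=cv2.resize(d['img'][190:300,225:375],None,fx=5,fy=5,interpolation=cv2.INTER_CUBIC)
cv2.imwrite('pics/c2.png',a[:,:,::-1])
a=cv2.resize(s['img'][265:300,280:340],None,fx=10,fy=10,interpolation=cv2.INTER_CUBIC)
cv2.imwrite('pics/c3.png',a[:,:,::-1])
E
```

```text
[[ 235. -420.   10.]
 [ 512. -622.   10.]
 [ 537. -351.   10.]
 [ 430.  334.   10.]]
[[ 228. -429.   10.]
 [ 514. -628.   10.]
 [ 543. -350.   10.]]
```

View pics/c1.png

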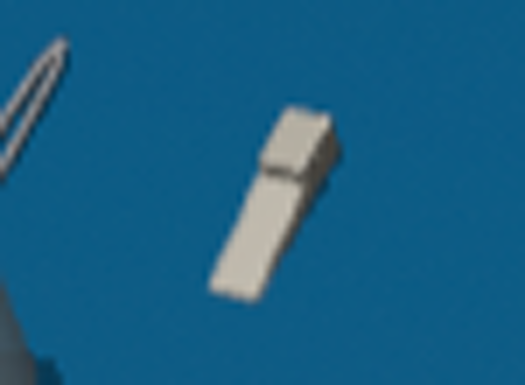

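View pics/c2.png

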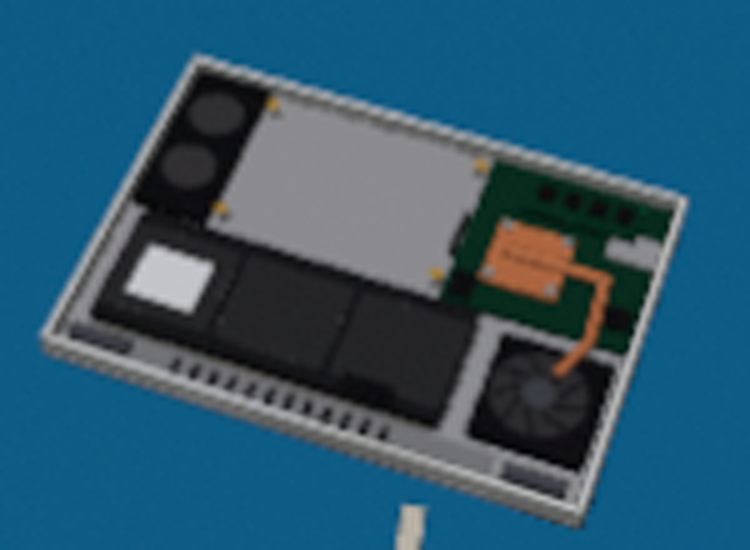

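View pics/c3.png

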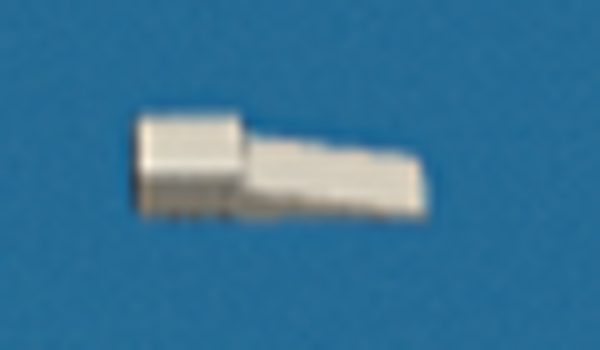

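The wedge is the one at scene (179,218), on the mat with y ≈ -351. The look-alikes are farther right, at y ≈ -420 and -622. In the crop its heel is toward the robot and its tip points to about +x. Next I'll get rough poses and the tool axes.

```bash
python3 - <<'E'
from h import *
from scipy.spatial.transform import Rotation as R
o=ctrl.get_obs(); print(R.from_rotvec(o['orientation']).as_matrix().round(3))
d=load('scene0')
c=lambda x,y,x0,y0,f:(x0+(x+.5)/f-.5,y0+(y+.5)/f-.5)
q=plane(d,[c(*p,225,190,5) for p in [(195,57),(687,200),(583,512),(42,338)]],22); print('rim',q.round(1), q.mean(0).round(1))
for i in range(4): v=q[(i+1)%4]-q[i]; print(np.linalg.norm(v).round(),np.degrees(np.arctan2(v[1],v[0])).round(1))
h=plane(d,[c(*p,140,190,7) for p in [(290,105),(332,116),(262,165),(300,178)]],26)
t=plane(d,[c(*p,140,190,7) for p in [(209,291),(257,302)]],5)
print(h.round(1),t.round(1)); 
T=np.array(load('wrist0')['world_from_camera']); Rm=R.from_rotvec(o['orientation']).as_matrix()
print('cam in tool',(Rm.T@(T[:3,3]-o['ee_pos'])).round(1),(Rm.T@T[:3,:3]).round(2))
E
```

```text
[[-0.001 -0.902  0.431]
 [-0.001  0.431  0.902]
 [-1.     0.    -0.001]]
rim [[ 440.5 -109.1   22. ]
 [ 506.6  192.3   22. ]
 [ 722.9  144.7   22. ]
 [ 658.8 -156.4   22. ]] [582.2  17.8  22. ]
309.0 77.6
222.0 -12.4
308.0 -102.0
223.0 167.8
[[ 496.9 -354.6   26. ]
 [ 500.2 -334.5   26. ]
 [ 531.9 -356.4   26. ]
 [ 536.4 -338.    26. ]] [[ 586.2 -366.7    5. ]
 [ 588.6 -344.7    5. ]]
cam in tool [-162.5   81.7    1. ] [[-0.   -0.3   0.95]
 [-0.   -0.95 -0.3 ]
 [ 1.   -0.    0.  ]]
```

>>> {"op": "send_rows", "data": {
  "rows": [
    [0,-26,-30,0],
    [0,-26,-30,0],
    [0,-26,-30,0],
    [0,-26,-30,0],
    [0,-26,-30,0],
    [0,-26,-30,0],
    [0,-26,-30,0],
    [0,-26,-30,0],
    [0,-26,-30,0],
    [0,-26,-30,0]
  ],
  "fingers": 1
}}

```text
t: 0.98
ee_pos: [375.3, 172.0, 219.3]
orientation: [-0.883, 1.384, 0.885]
ft_force: [1.8, -0.0, -0.1]
width: 87.5
```

```bash
python3 - <<'E'
from h import *
d=load('scene0');s=load('side0')
print(pts(d,[(135,240),(128,216),(168,270),(131,225)]).round())
print(pts(s,[(352,300),(362,268),(357,270)]).round())
print(plane(d,[(137,250),(168,272)],5).round())
E
```

```text
[[ 666. -432.   53.]
 [ 654. -433.  142.]
 [ 719. -328.    6.]
 [ 658. -432.  109.]]
[[ 646. -463.   43.]
 [ 727. -321.   15.]
 [ 649. -451.  150.]]
[[ 667. -439.    5.]
 [ 724. -326.    5.]]
```

>>> {"op": "send_rows", "data": {
  "rows": [
    [0,-34,-22,0],
    [0,-34,-22,0],
    [0,-34,-22,0],
    [0,-34,-22,0],
    [0,-28,-20,0],
    [0,0,0,0],
    [0,0,0,0]
  ]
}}

```text
t: 1.57
ee_pos: [481.3, -10.3, 219.5]
orientation: [-0.879, 1.385, 0.877]
ft_force: [0.5, -0.2, -0.3]
width: 87.8
```

```bash
python3 - <<'E'
from h import *
d=grab('wrist','w1')
E
```

```text
(no output)
```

View pics/w1.png

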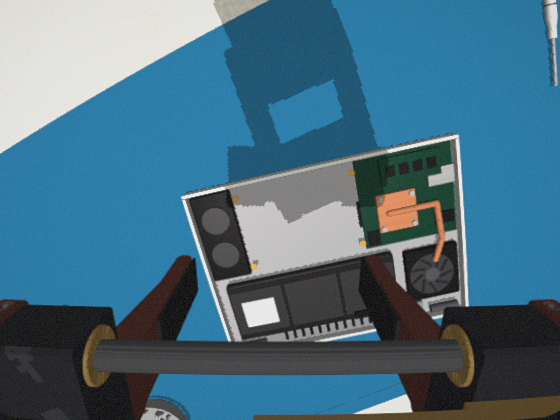

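The wrist view shows the laptop with its front rim corners at (184,198) and (459,136). The battery's near edge runs from about (229,287) to (395,252), and the bay is grey and clear. I'll measure from these points.

```bash
python3 - <<'E'
from h import *
d=load('w1')
a=cv2.resize(d['img'][120:350,170:480],None,fx=2.5,fy=2.5,interpolation=cv2.INTER_CUBIC)
cv2.imwrite('pics/w1c.png',a[:,:,::-1])
print(pts(d,[(300,200),(330,170),(300,240),(260,275),(300,292),(340,285),(215,220)]).round(1))
E
```

```text
[[503.7   8.6   9.9]
 [486.4  53.2  10.4]
 [549.  -11.6   8.7]
 [569.8 -75.1   9.5]
 [605.4 -37.8  22.7]
 [618.    9.7  22. ]
 [481.3 -88.3  19.1]]
```

View pics/w1c.png

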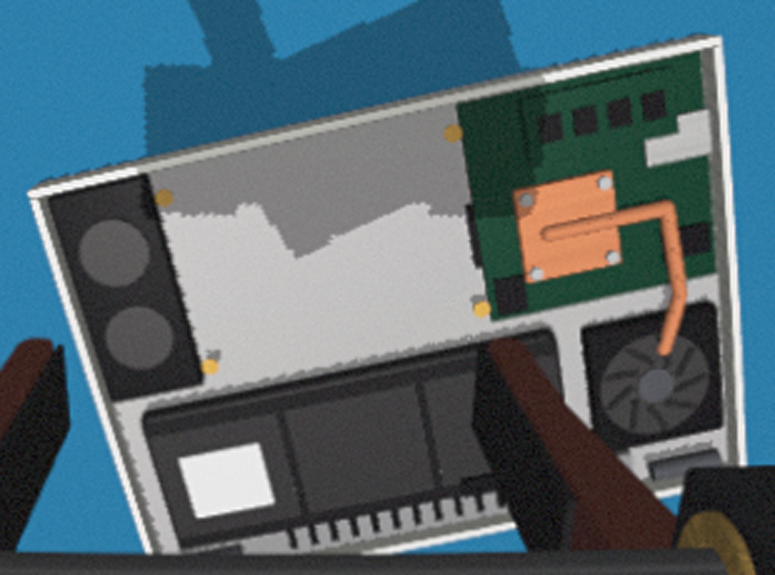

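```bash
python3 - <<'E'
from h import *
d=load('w1')
f=lambda L:[(170+(x+.5)/2.5-.5,120+(y+.5)/2.5-.5) for x,y in L]
c=plane(d,f([(32,193),(720,38)]),22); v=c[1]-c[0]; L=np.linalg.norm(v); yaw=np.arctan2(v[1],v[0])-np.pi/2
print(c.round(1),L,np.degrees(yaw)); 
ex=np.array([np.cos(yaw),np.sin(yaw)]);ey=np.array([-ex[1],ex[0]])
org=c.mean(0)[:2]+112.5*ex; print('org',org)
for n,z,p in [('bat',17,[(143,412),(300,381),(480,346)]),('bayfloor',9,[(165,215),(465,100)]),('baysides',9,[(205,385),(155,180),(490,320),(458,105)])]:
    q=plane(d,f(p),z)[:,:2]-org; print(n,np.c_[q@ex,q@ey].round(1))
# side rim
q=plane(d,f([(32,193),(150,553),(720,38),(745,465)]),22)[:,:2]-org; print('rim',np.c_[q@ex,q@ey].round(1))
E
```

```text
[[ 441.4 -107.5   22. ]
 [ 507.   192.5   22. ]] 307.1069713462397 -12.331765558903943
org [584.12415375  18.51202989]
bat [[   6.  -136. ]
 [   6.7  -57.4]
 [   8.2   30.5]]
bayfloor [[ -86.2 -100.7]
 [-107.7   43.3]]
baysides [[   2.3 -104.2]
 [-103.3 -100.9]
 [  -0.3   38.6]
 [-106.2   39.9]]
rim [[-112.5 -153.6]
 [  83.3 -153.5]
 [-112.5  153.6]
 [ 103.2  153.4]]
```

>>> {"op": "send_rows", "data": {
  "rows": [
    [0,-19.5,-35.5,0],
    [0,-19.5,-35.5,0],
    [0,-19.5,-35.5,0],
    [0,-19.5,-35.5,0],
    [0,-19.5,-35.5,0],
    [0,-19.5,-35.5,0],
    [0,-19.5,-35.5,0],
    [0,-19.5,-35.5,0],
    [0,0,0,0]
  ]
}}

```text
t: 2.37
ee_pos: [504.4, -330.9, 218.6]
orientation: [-0.896, 1.376, 0.899]
ft_force: [-1.0, 0.3, -0.5]
width: 87.7
```

>>> {"op": "send_rows", "data": {
  "rows": [
    [0,0,0,-0.11],
    [0,0,0,-0.11],
    [0,0,0,-0.1],
    [0,0,0,0],
    [0,0,0,0]
  ]
}}

```text
t: 2.78
ee_pos: [504.7, -325.3, 217.0]
orientation: [-1.143, 1.245, 1.154]
ft_force: [0.2, 0.1, -0.1]
width: 87.6
```

```bash
python3 - <<'E'
from h import *
d=grab('wrist','w2'); print(ctrl.get_obs()['qpos'])
E
```

```text
[-0.59374904  0.39644618  1.6864315   0.00323062  1.06484822 -2.08485311]
```

View pics/w2.png

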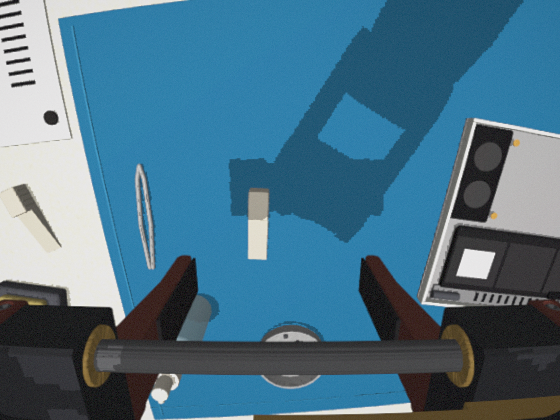

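The wedge is between the fingers' views, from (259,188) at the heel to (258,260) at the tip. The bottle at about (190,330) is clear of it.

```bash
python3 - <<'E'
from h import *
from scipy.spatial.transform import Rotation as R
d=load('w2'); im=d['img'].astype(int)
m=np.zeros(im.shape[:2],np.uint8); r=(slice(170,280),slice(230,290)); m[r]=(im[r][:,:,0]>im[r][:,:,2]-8)*1
n,l,st,c=cv2.connectedComponentsWithStats(m); k=1+st[1:,4].argmax(); m=(l==k).astype(np.uint8); print(st[k])
b=cv2.boxPoints(cv2.minAreaRect(np.argwhere(m)[:,::-1].astype(np.float32))); print(b.round(1))
def mid(v0,v1):
    o=[]
    for v in range(v0,v1,3):
        u=np.where(m[v])[0]; o.append((v,u.min(),u.max()))
    return o
print(mid(186,264))
ys=np.where(m)[0]; v0,v1=ys.min(),ys.max()
cu=lambda v:(np.where(m[v])[0].min()+np.where(m[v])[0].max())/2
back=plane(d,[(cu(v0+2),v0-.5)],26)[0]; tip=plane(d,[(cu(v1-2),v1+.5)],5)[0]; print(back,tip)
ob=ctrl.get_obs(); Rm=R.from_rotvec(ob['orientation']).as_matrix(); print(Rm.round(3),ob['ee_pos'])
v=tip-back; v[2]=0; print(np.linalg.norm(v),'yaw',np.degrees(np.arctan2(v[1],v[0])))
u=v/np.linalg.norm(v); heel=tip+[0,0,0]-u*72; print('heel',heel, back+16*u)
h=.5*(heel+back+16*u); h[2]=7; print('target',h,'tool delta',Rm.T@(h-ob['ee_pos']))
wy=np.array([-u[1],u[0],0]); t=Rm.T@wy; print('turn',np.arctan2(-t[1],t[2]))
E
```

```text
[ 248  188   21   71 1385]
[[248. 258.]
 [248. 188.]
 [268. 188.]
 [268. 258.]]Traceback (most recent call last):
  File "<stdin>", line 12, in <module>
  File "<stdin>", line 10, in mid
    return umr_minimum(a, axis, None, out, keepdims, initial, where)
ValueError: zero-size array to reduction operation minimum which has no identity
```

```bash
python3 - <<'E'
from h import *
from scipy.spatial.transform import Rotation as R
d=load('w2'); im=d['img'].astype(int)
m=np.zeros(im.shape[:2],np.uint8); r=(slice(170,280),slice(230,290)); m[r]=(im[r][:,:,0]>im[r][:,:,2]-8)*1
n,l,st,c=cv2.connectedComponentsWithStats(m); k=1+st[1:,4].argmax(); m=(l==k).astype(np.uint8)
ys=np.where(m)[0]; v0,v1=ys.min(),ys.max()
print([(v,np.where(m[v])[0].min(),np.where(m[v])[0].max()) for v in range(v0,v1+1,5)])
cu=lambda v:(np.where(m[v])[0].min()+np.where(m[v])[0].max())/2
back=plane(d,[(cu(v0+2),v0-.5)],26)[0]; tip=plane(d,[(cu(v1-2),v1+.5)],5)[0]; print(back,tip)
ob=ctrl.get_obs(); Rm=R.from_rotvec(ob['orientation']).as_matrix(); print(Rm.round(3),ob['ee_pos'])
v=tip-back; v[2]=0; print(np.linalg.norm(v),'yaw',np.degrees(np.arctan2(v[1],v[0])))
u=v/np.linalg.norm(v); heel=tip-u*72; print('heel',heel, back+16*u)
h=.5*(heel+back+16*u); h[2]=7; print('target',h,'tool delta',Rm.T@(h-ob['ee_pos']))
wy=np.array([-u[1],u[0],0]); t=Rm.T@wy; print('turn',np.arctan2(-t[1],t[2]))
E
```

```text
[(188, np.int64(251), np.int64(257)), (193, np.int64(249), np.int64(268)), (198, np.int64(248), np.int64(268)), (203, np.int64(248), np.int64(268)), (208, np.int64(248), np.int64(267)), (213, np.int64(248), np.int64(267)), (218, np.int64(249), np.int64(267)), (223, np.int64(248), np.int64(267)), (228, np.int64(248), np.int64(267)), (233, np.int64(248), np.int64(267)), (238, np.int64(248), np.int64(266)), (243, np.int64(248), np.int64(266)), (248, np.int64(248), np.int64(266)), (253, np.int64(248), np.int64(266)), (258, np.int64(249), np.int64(265))]
[ 496.13235711 -342.95732573   26.        ] [ 587.85066633 -355.46767437    5.        ]
[[-0.004 -0.997  0.081]
 [ 0.006  0.081  0.997]
 [-1.     0.004  0.005]] [ 504.67570727 -325.24268823  217.03225756]
92.56758109800408 yaw -7.767193833148453
heel [ 516.51123858 -345.73699878    5.        ] [ 511.98556328 -345.11969808   26.        ]
target [ 514.24840093 -345.42834843    7.        ] tool delta [209.8774426  -12.010659   -20.49023457]
turn 0.05430764793358603
```

>>> {"op": "send_rows", "data": {
  "rows": [
    [30,-7,-11,0.03],
    [36,-6,-10,0.02],
    [36,0,0,0],
    [36,0,0,0],
    [0,0,0,0],
    [0,0,0,0]
  ]
}}

```text
t: 3.33
ee_pos: [520.4, -344.2, 78.6]
orientation: [-1.103, 1.27, 1.102]
ft_force: [0.8, -0.1, 1.4]
width: 87.7
```

```bash
cat > wm.py <<'E'
from h import *
from scipy.spatial.transform import Rotation as R
import sys
d=grab('wrist',sys.argv[1])
ob=ctrl.get_obs(); Rm=R.from_rotvec(ob['orientation']).as_matrix(); print(Rm.round(3).tolist(),ob['ee_pos'])
E
python3 wm.py w3
```

```text
[[0.003, -0.99, 0.142], [0.002, 0.142, 0.99], [-1.0, -0.002, 0.002]] [ 519.92714472 -343.83305622   78.62088103]
```

View pics/w3.png

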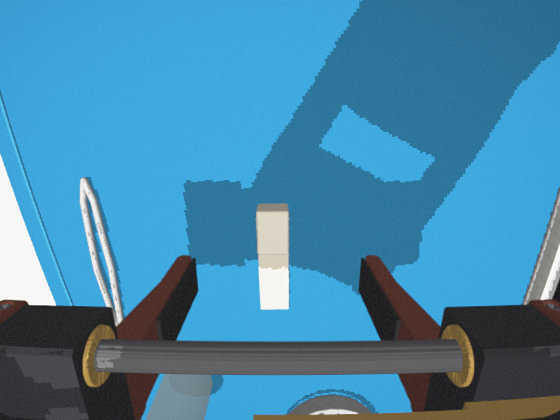

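```bash
python3 - <<'E'
from h import *
from scipy.spatial.transform import Rotation as R
d=load('w3')
a=cv2.resize(d['img'][195:320,240:305],None,fx=4.7,fy=4.7,interpolation=cv2.INTER_CUBIC); cv2.imwrite('pics/w3c.png',a[:,:,::-1])
b=plane(d,[(257,211),(288,211)],26);bb=plane(d,[(257.5,204),(288,204)],4); e=plane(d,[(258,254),(289,254)],26); t=plane(d,[(261,309),(289,309)],5)
for q in(b,bb,e,t):print(q.round(1).tolist(),q.mean(0).round(1))
E
```

```text
[[499.2, -354.1, 26.0], [502.1, -333.5, 26.0]] [ 500.7 -343.8   26. ]
[[500.1, -355.1, 4.0], [503.3, -333.0, 4.0]] [ 501.7 -344.1    4. ]
[[530.1, -358.4, 26.0], [533.2, -337.0, 26.0]] [ 531.7 -347.7   26. ]
[[587.4, -366.5, 5.0], [590.7, -344.0, 5.0]] [ 589.  -355.2    5. ]
```

View pics/w3c.png

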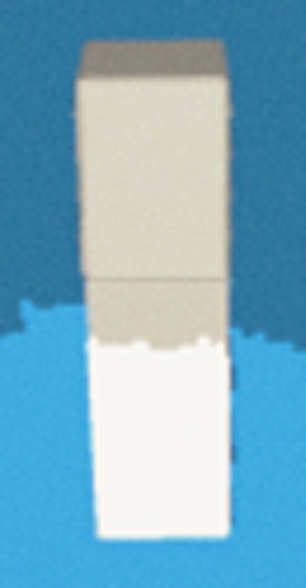

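>>> {"op": "send_rows", "data": {
  "rows": [
    [24,3,-2.5,-0.01],
    [20,0,0,0],
    [15,0,0,0],
    [0,0,0,0],
    [0,0,0,0]
  ]
}}

```text
t: 3.8
ee_pos: [523.5, -348.7, 29.3]
orientation: [-1.121, 1.262, 1.095]
ft_force: [0.1, 0.1, 1.3]
width: 88.0
```

>>> {"op": "send_rows", "data": {
  "rows": [
    [8,4,1,0],
    [6,3,1,0],
    [0,0,0,0],
    [0,0,0,0]
  ]
}}

```text
t: 4.13
ee_pos: [518.9, -347.0, 18.9]
orientation: [-1.126, 1.26, 1.09]
ft_force: [0.7, 0.5, 0.1]
width: 87.9
```

```bash
cat > st.py <<'E'
from h import *
from scipy.spatial.transform import Rotation as R
o=ctrl.get_obs(); print(o['t'],o['ee_pos'].round(1),R.from_rotvec(o['orientation']).as_matrix().round(3).tolist(),o['ft_force'].round(1),round(o['width'],1),o['qpos'].round(3))
E
python3 st.py
```

```text
4.1333 [ 518.9 -347.    18.9] [[0.021, -0.991, 0.134], [-0.011, 0.134, 0.991], [-1.0, -0.022, -0.008]] [0.7 0.5 0.1] 87.9 [-0.61   0.691  1.739  0.005  0.688 -2.051]
```

>>> {"op": "send_rows", "data": {
  "rows": [
    [7,1.5,0.5,0],
    [5.5,1,0.5,0],
    [0,0,0,0],
    [0,0,0,0]
  ]
}}

```text
t: 4.47
ee_pos: [517.0, -346.0, 5.9]
orientation: [-1.127, 1.26, 1.088]
ft_force: [0.5, 0.2, 0.7]
width: 88.1
```

>>> {"op": "send_rows", "data": {
  "rows": [
    [-0.5,0,0,0],
    [0,0,0,0],
    [0,0,0,0],
    [0,0,0,0],
    [0,0,0,0],
    [0,0,0,0],
    [0,0,0,0],
    [0,0,0,0]
  ],
  "fingers": 0
}}

```text
t: 5.13
ee_pos: [517.3, -346.2, 6.6]
orientation: [-1.127, 1.26, 1.088]
ft_force: [-0.1, -0.3, -0.6]
width: 37.9
```

>>> {"op": "send_rows", "data": {
  "rows": [
    [0,0,0,0],
    [0,0,0,0],
    [0,0,0,0],
    [0,0,0,0],
    [0,0,0,0]
  ]
}}

```text
t: 5.55
ee_pos: [517.3, -346.3, 6.7]
orientation: [-1.128, 1.26, 1.088]
ft_force: [0.7, 0.4, 0.0]
width: 21.7
```

```bash
python3 wm.py w4
```

```text
[[0.023, -0.991, 0.135], [-0.012, 0.134, 0.991], [-1.0, -0.024, -0.008]] [ 517.31275365 -346.24053046    6.69258968]
```

View pics/w4.png

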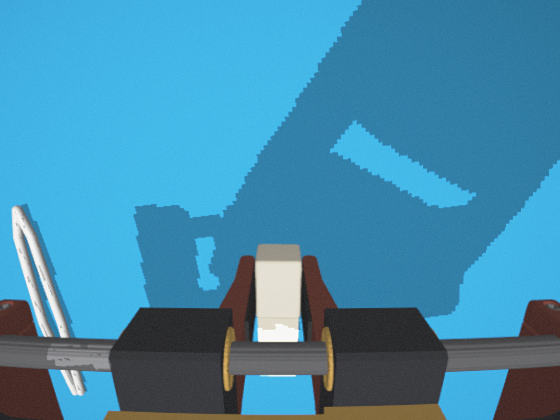

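>>> {"op": "send_rows", "data": {
  "rows": [
    [-15,0,0,0],
    [-25,0,0,0],
    [-25,0,0,0],
    [0,0,0,0],
    [0,0,0,0]
  ]
}}

```text
t: 6.02
ee_pos: [514.7, -344.7, 75.9]
orientation: [-1.125, 1.261, 1.091]
ft_force: [-1.1, -0.2, -1.1]
width: 21.6
```

>>> {"op": "send_rows", "data": {
  "rows": [
    [0,6,30,0],
    [0,6,36,0],
    [0,6,36,0],
    [0,6,36,0],
    [0,6,36,0],
    [0,6,36,0],
    [0,6,36,0],
    [0,6,30,0.04],
    [0,4,20,0.04],
    [0,0,0,0]
  ]
}}

```text
t: 6.85
ee_pos: [502.2, -35.4, 71.1]
orientation: [-1.061, 1.298, 1.021]
ft_force: [0.1, -0.9, -0.8]
width: 21.9
```

```bash
python3 st.py
```

```text
6.85 [502.2 -35.4  71.1] [[0.021, -0.975, 0.223], [-0.014, 0.223, 0.975], [-1.0, -0.024, -0.008]] [ 0.1 -0.9 -0.8] 21.9 [-0.087  0.482  2.001 -0.02   0.636 -1.417]
```

>>> {"op": "send_rows", "data": {
  "rows": [
    [0,4,18,-0.01],
    [0,4,17,0],
    [0,0,0,0],
    [0,0,0,0],
    [0,0,0,0]
  ]
}}

```text
t: 7.27
ee_pos: [501.1, 1.0, 69.5]
orientation: [-1.073, 1.294, 1.035]
ft_force: [-0.1, 0.4, -0.8]
width: 22.0
```

```bash
python3 st.py; python3 wm.py w5; python3 -c "
from h import *
grab('side','s5'); grab('scene','c5')
for n,b in(('s5',(175,245,255,345)),('c5',(190,300,225,375))):
  d=load(n);a=d['img'][b[0]:b[1],b[2]:b[3]];cv2.imwrite('pics/'+n+'c.png',cv2.resize(a,None,fx=5,fy=5,interpolation=cv2.INTER_CUBIC)[:,:,::-1])"
```

```text
7.2667 [501.1   1.   69.5] [[0.019, -0.978, 0.206], [-0.014, 0.206, 0.978], [-1.0, -0.022, -0.01]] [-0.1  0.4 -0.8] 22.0 [-0.013  0.483  2.005 -0.023  0.635 -1.358]
[[0.019, -0.978, 0.207], [-0.014, 0.206, 0.978], [-1.0, -0.022, -0.01]] [501.1175015    0.78049462  69.48051756]
```

View pics/w5.png

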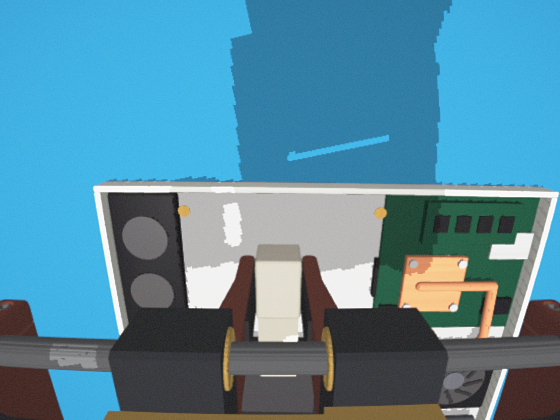

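View pics/s5c.png

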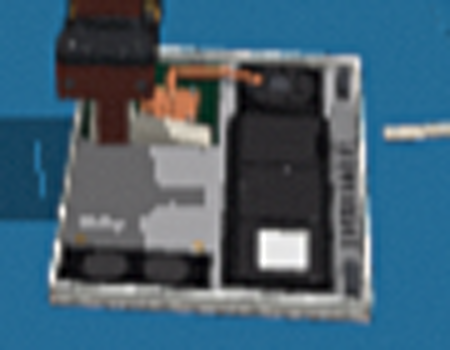

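View pics/c5c.png

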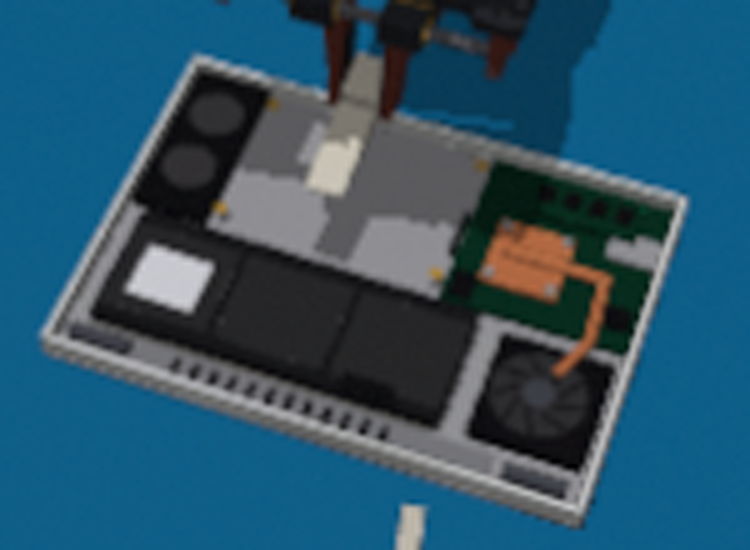

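The wedge is held over the bay, aligned with the rim at (96,187)–(556,189). I'll cross-check the laptop pose and the tip.

```bash
python3 - <<'E'
from h import *
d=load('w5'); c=plane(d,[(95.5,187.5),(556.5,189)],22); v=c[1]-c[0]; print(c.round(1),np.linalg.norm(v),np.degrees(np.arctan2(v[1],v[0]))-90)
yaw=np.arctan2(v[1],v[0])-np.pi/2; ex=np.array([np.cos(yaw),np.sin(yaw)]); print('org',c.mean(0)[:2]+112.5*ex)
e=load('c5'); t=plane(e,[(225+306.5/5-.5,190+188.5/5-.5),(225+345.5/5-.5,190+196.5/5-.5)],66.8+.5); print('tip',t.round(1),t.mean(0).round(1))
# expected tip
print(np.array([501.1,.9])+72.2*np.array([.978,-.207]))
E
```

```text
[[ 441.1 -107.9   22. ]
 [ 503.9  191.9   22. ]] 306.2890703315809 -11.840407515761655
org [582.59359032  18.88491657]
tip [[567.7 -23.4  67.3]
 [570.   -1.3  67.3]] [568.8 -12.3  67.3]
[571.7116 -14.0454]
```

>>> {"op": "send_rows", "data": {
  "rows": [
    [20,0,0,0],
    [20,0,0,0],
    [12,0,0,0],
    [0,0,0,0],
    [0,0,0,0]
  ]
}}

```text
t: 7.83
ee_pos: [504.3, -3.9, 17.0]
orientation: [-1.07, 1.293, 1.027]
ft_force: [0.1, 1.5, 0.1]
width: 21.5
```

```bash
python3 st.py
```

```text
7.8333 [504.3  -3.9  17. ] [[0.023, -0.977, 0.212], [-0.014, 0.212, 0.977], [-1.0, -0.026, -0.009]] [0.1 1.5 0.1] 21.5 [-0.023  0.587  2.01  -0.028  0.522 -1.356]
```

>>> {"op": "send_rows", "data": {
  "rows": [
    [2,4,3.5,0],
    [1.5,1,0,0],
    [1,0,0,0],
    [0,0,0,0],
    [0,0,0,0]
  ]
}}

```text
t: 8.25
ee_pos: [501.0, 0.2, 14.4]
orientation: [-1.071, 1.291, 1.024]
ft_force: [-0.0, 0.1, -0.1]
width: 22.1
```

```bash
python3 st.py
```

```text
8.25 [5.01e+02 2.00e-01 1.44e+01] [[0.026, -0.977, 0.213], [-0.015, 0.213, 0.977], [-1.0, -0.029, -0.009]] [-0.   0.1 -0.1] 22.1 [-0.015  0.589  2.019 -0.029  0.508 -1.345]
```

>>> {"op": "send_rows", "data": {
  "rows": [
    [1.5,0,0,0],
    [1,0,0,0],
    [0.5,0,0,0],
    [0,0,0,0],
    [0,0,0,0]
  ]
}}

```text
t: 8.67
ee_pos: [502.0, 0.3, 12.0]
orientation: [-1.072, 1.29, 1.023]
ft_force: [0.2, -0.9, -1.2]
width: 21.4
```

```bash
python3 st.py; python3 -c "
from h import *
for n,b in(('side',(175,245,255,345)),('scene',(190,300,225,375))):
  d=grab(n,n+'6');a=d['img'][b[0]:b[1],b[2]:b[3]];cv2.imwrite('pics/'+n+'6c.png',cv2.resize(a,None,fx=5,fy=5,interpolation=cv2.INTER_CUBIC)[:,:,::-1])"
```

```text
8.6667 [5.02e+02 3.00e-01 1.20e+01] [[0.028, -0.977, 0.213], [-0.015, 0.213, 0.977], [-0.999, -0.031, -0.008]] [ 0.2 -0.9 -1.2] 21.4 [-0.014  0.594  2.018 -0.03   0.501 -1.345]
```

View pics/side6c.png

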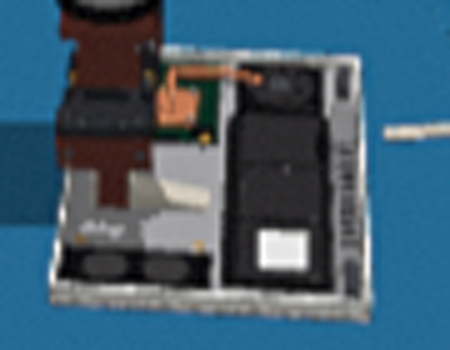

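View pics/scene6c.png

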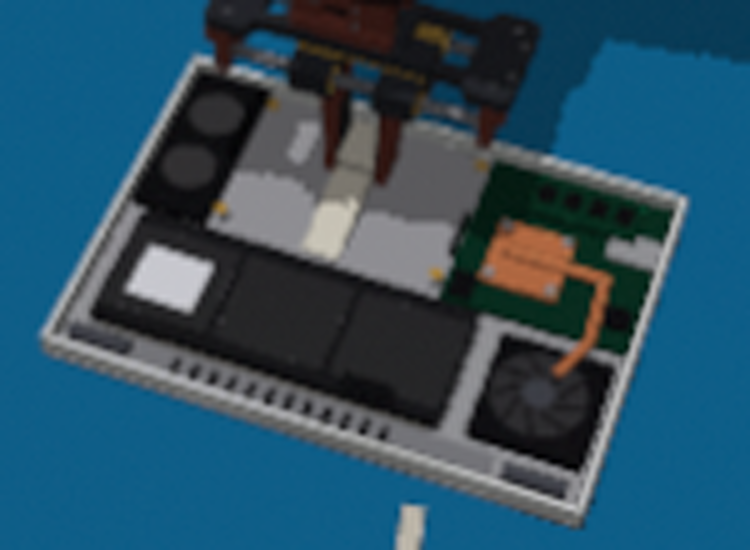

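```bash
python3 - <<'E'
from h import *
d=load('scene6'); f=lambda p:(225+(p[0]+.5)/5-.5,190+(p[1]+.5)/5-.5)
o=np.array([583.2,18.6]);y=np.radians(-12.1);ex=np.array([np.cos(y),np.sin(y)]);ey=np.array([-ex[1],ex[0]])
for z,P in((10,[(304,248),(335,260)]),(20,[(225,235),(345,267),(440,298)])):
    q=plane(d,[f(p) for p in P],z)[:,:2]-o; print(np.c_[q@ex,q@ey].round(1))
E
```

```text
[[ -7.9 -45. ]
 [ -6.2 -25.5]]
[[  6.7 -88. ]
 [  3.6 -16.3]
 [  5.   40.6]]
```

>>> {"op": "send_rows", "data": {
  "rows": [
    [0.3,-4,0,0],
    [0.3,-4,0,0],
    [0.2,-4,0,0],
    [0.2,-4,0,0],
    [0,0,0,0],
    [0,0,0,0]
  ]
}}

```text
t: 9.27
ee_pos: [517.3, -3.3, 11.8]
orientation: [-1.07, 1.293, 1.026]
ft_force: [-0.2, -0.5, -0.8]
width: 21.7
```

```bash
python3 st.py
```

```text
9.2667 [517.3  -3.3  11.8] [[0.024, -0.977, 0.213], [-0.014, 0.213, 0.977], [-1.0, -0.027, -0.009]] [-0.2 -0.5 -0.8] 21.7 [-0.021  0.607  1.982 -0.027  0.528 -1.354]
```

>>> {"op": "send_rows", "data": {
  "rows": [
    [0.2,-4,0,0],
    [0.2,-4,0,0],
    [0.1,-3,0,0],
    [0,0,0,0],
    [0,0,0,0]
  ]
}}

```text
t: 9.68
ee_pos: [527.5, -5.8, 11.7]
orientation: [-1.068, 1.295, 1.028]
ft_force: [0.8, -0.3, -0.4]
width: 21.6
```

```bash
python3 st.py
```

```text
9.6833 [527.5  -5.8  11.7] [[0.021, -0.977, 0.213], [-0.014, 0.213, 0.977], [-1.0, -0.024, -0.009]] [ 0.8 -0.3 -0.4] 21.6 [-0.026  0.617  1.958 -0.026  0.546 -1.359]
```

>>> {"op": "send_rows", "data": {
  "rows": [
    [0.1,-3,0,0],
    [0.1,-3,0,0],
    [0,0,0,0],
    [0,0,0,0]
  ]
}}

```text
t: 10.02
ee_pos: [529.7, -6.5, 11.9]
orientation: [-1.064, 1.301, 1.033]
ft_force: [-0.3, -1.6, -0.7]
width: 21.6
```

>>> {"op": "send_rows", "data": {
  "rows": [
    [0.1,-3,0,0],
    [0.1,-2,0,0],
    [0,0,0,0],
    [0,0,0,0]
  ]
}}

```text
t: 10.35
ee_pos: [530.5, -6.8, 11.7]
orientation: [-1.06, 1.308, 1.039]
ft_force: [-1.8, 0.0, 2.5]
width: 21.7
```

```bash
python3 st.py
```

```text
10.35 [530.5  -6.8  11.7] [[0.005, -0.977, 0.214], [-0.012, 0.214, 0.977], [-1.0, -0.007, -0.011]] [-1.8  0.   2.5] 21.7 [-0.028  0.623  1.94  -0.023  0.574 -1.365]
```

>>> {"op": "send_rows", "data": {
  "rows": [
    [0,-4,0,0],
    [0,-4,0,0],
    [0,-4,0,0]
  ]
}}

```text
t: 10.6
ee_pos: [533.0, -8.0, 11.1]
orientation: [-1.05, 1.322, 1.052]
ft_force: [-12.7, 5.9, 15.4]
width: 21.8
```

```bash
python3 st.py; python3 -c "
from h import *
for n,b in(('side',(175,245,255,345)),('scene',(190,300,225,375))):
  d=grab(n,n+'7');a=d['img'][b[0]:b[1],b[2]:b[3]];cv2.imwrite('pics/'+n+'7c.png',cv2.resize(a,None,fx=5,fy=5,interpolation=cv2.INTER_CUBIC)[:,:,::-1])"
```

```text
10.6 [533.   -8.   11.1] [[-0.015, -0.977, 0.214], [-0.01, 0.215, 0.977], [-1.0, 0.012, -0.013]] [-12.7   5.9  15.4] 21.8 [-0.031  0.632  1.921 -0.019  0.604 -1.37 ]
```

View pics/side7c.png

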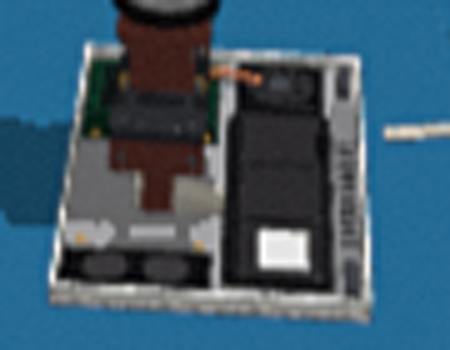

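View pics/scene7c.png

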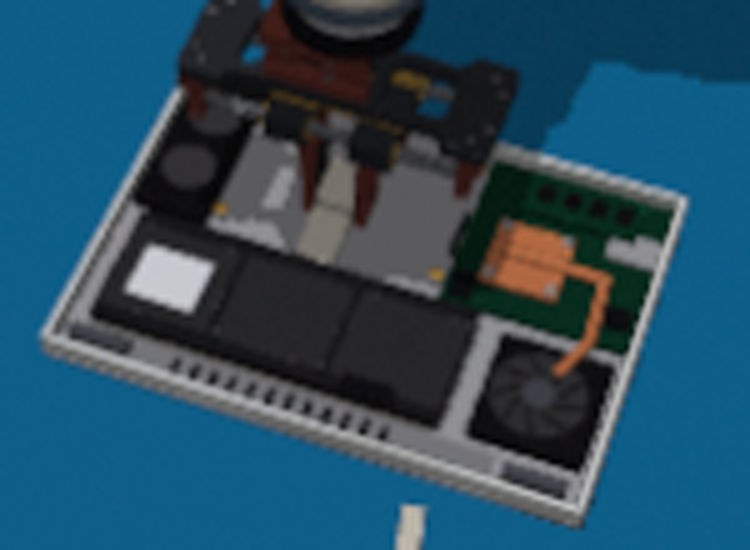

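>>> {"op": "send_rows", "data": {
  "rows": [
    [-1.2,-2,0,0],
    [-0.5,-4,0,0],
    [-0.3,-4,0,0]
  ]
}}

```text
t: 10.95
ee_pos: [536.5, -9.4, 11.3]
orientation: [-1.044, 1.332, 1.062]
ft_force: [-7.8, 2.6, 6.5]
width: 21.5
```

```bash
python3 st.py
```

```text
10.95 [536.5  -9.4  11.3] [[-0.028, -0.976, 0.214], [-0.009, 0.214, 0.977], [-1.0, 0.026, -0.015]] [-7.8  2.6  6.5] 21.5 [-0.034  0.638  1.904 -0.018  0.628 -1.374]
```

>>> {"op": "send_rows", "data": {
  "rows": [
    [-0.6,-5,0,0],
    [-0.4,-5,0,0],
    [-0.3,-3,0,0]
  ]
}}

```text
t: 11.2
ee_pos: [540.7, -11.2, 10.8]
orientation: [-1.034, 1.347, 1.075]
ft_force: [-9.9, 6.4, 13.2]
width: 21.9
```

```bash
python3 st.py
```

```text
11.2 [540.7 -11.2  10.8] [[-0.048, -0.976, 0.214], [-0.008, 0.215, 0.977], [-0.999, 0.045, -0.018]] [-9.9  6.4 13.2] 21.9 [-0.037  0.648  1.881 -0.015  0.66  -1.379]
```

```bash
cat > lift.py <<'E'
from h import *
import sys
n=sys.argv[1]
def hs(d,o=np.array([583.2,18.6])):
    y=np.radians(-12.1);ex=np.array([np.cos(y),np.sin(y)]);ey=np.array([-ex[1],ex[0]])
    v,u=np.mgrid[190:300,225:375]; uv=np.c_[u.ravel(),v.ravel()]; P=pts(d,uv); q=P[:,:2]-o; x=q@ex;yy=q@ey
    m=(x>14)&(x<82)&(yy>-95)&(yy<60)&(P[:,2]>14)&(P[:,2]<34)
    A=np.c_[np.ones(m.sum()),x[m]-48]; c=np.linalg.lstsq(A,P[m,2],rcond=None)[0]; return c,m.sum(),np.std(P[m,2]-A@c)
c0,*_=hs(load('scene0')); d=grab('scene',n); c,k,s=hs(d)
print(c0,c,k,s,'tilt rad',c0[1]-c[1],'lift from mean',2*(c[0]-c0[0]))
a=d['img'][190:300,225:375];cv2.imwrite('pics/'+n+'c.png',cv2.resize(a,None,fx=5,fy=5,interpolation=cv2.INTER_CUBIC)[:,:,::-1])
for t in('scene6','scene7'): print(hs(load(t)))
E
python3 lift.py scene8
```

```text
[2.34312992e+01 2.03624732e-02] [ 2.43527706e+01 -1.76509684e-02] 1136 2.1483189319456444 tilt rad 0.038013441602526184 lift from mean 1.8429429141225881
(array([2.33192178e+01, 5.85572484e-03]), np.int64(1120), np.float64(2.103298255781496))
(array([2.36977052e+01, 9.94744280e-03]), np.int64(1115), np.float64(2.1727873210649764))
```

View pics/scene8c.png

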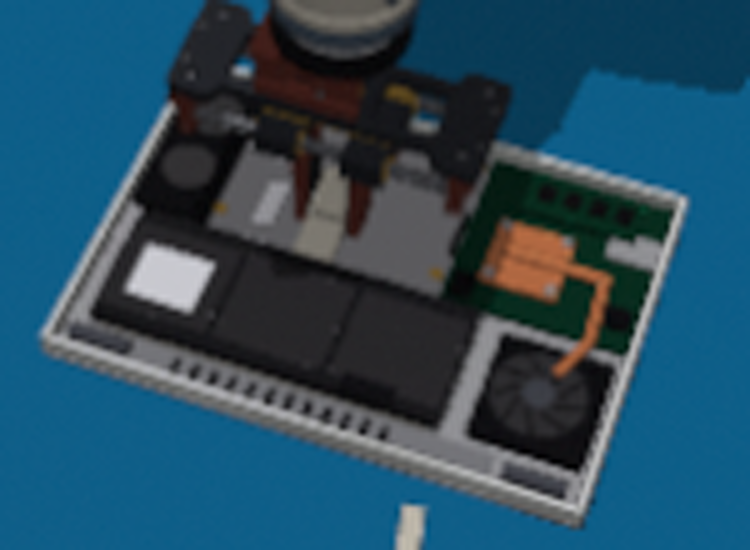

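The scene shows the wedge tip well under the battery. The depth fit gives a lift of about 2 mm, and the geometry gives 2.1–2.5 mm. I'll push a little further while easing the downward pressure.

>>> {"op": "send_rows", "data": {
  "rows": [
    [-1.2,-3,0,0],
    [-0.6,-4,0,0],
    [-0.5,-3,0,0]
  ]
}}

```text
t: 11.5
ee_pos: [543.0, -12.4, 11.0]
orientation: [-1.026, 1.36, 1.087]
ft_force: [-8.2, 3.4, 4.8]
width: 21.9
```

```bash
python3 st.py; python3 lift.py scene9
```

```text
11.5 [543.  -12.4  11. ] [[-0.065, -0.975, 0.214], [-0.006, 0.215, 0.977], [-0.998, 0.062, -0.02]] [-8.2  3.4  4.8] 21.9 [-0.04   0.655  1.863 -0.013  0.688 -1.383]
[2.34312992e+01 2.03624732e-02] [ 2.47177814e+01 -1.48143193e-02] 1139 2.1534762481420864 tilt rad 0.035176792493730666 lift from mean 2.5729645113632813
(array([2.33192178e+01, 5.85572484e-03]), np.int64(1120), np.float64(2.103298255781496))
(array([2.36977052e+01, 9.94744280e-03]), np.int64(1115), np.float64(2.1727873210649764))
```

>>> {"op": "send_rows", "data": {
  "rows": [
    [-0.4,-0.5,0,0],
    [0,0,0,0],
    [0,0,0,0],
    [0,0,0,0]
  ]
}}

```text
t: 11.88
ee_pos: [543.2, -12.4, 11.0]
orientation: [-1.024, 1.362, 1.089]
ft_force: [-4.1, 1.4, 4.4]
width: 21.9
```

```bash
python3 st.py; python3 lift.py scene10; python3 wm.py w10; python3 st.py
```

```text
11.8833 [543.2 -12.4  11. ] [[-0.067, -0.974, 0.214], [-0.006, 0.215, 0.977], [-0.998, 0.065, -0.02]] [-4.1  1.4  4.4] 21.9 [-0.04   0.656  1.861 -0.013  0.692 -1.384]
[2.34312992e+01 2.03624732e-02] [ 2.48519672e+01 -2.32942631e-02] 1148 2.092684694146882 tilt rad 0.043656736289464426 lift from mean 2.841336046225763
(array([2.33192178e+01, 5.85572484e-03]), np.int64(1120), np.float64(2.103298255781496))
(array([2.36977052e+01, 9.94744280e-03]), np.int64(1115), np.float64(2.1727873210649764))
[[-0.067, -0.974, 0.214], [-0.006, 0.215, 0.977], [-0.998, 0.065, -0.02]] [543.18755985 -12.42743498  11.03225818]
11.9833 [543.2 -12.4  11. ] [[-0.067, -0.974, 0.214], [-0.006, 0.215, 0.977], [-0.998, 0.065, -0.02]] [-5.   2.1  3.7] 22.1 [-0.04   0.656  1.861 -0.013  0.692 -1.384]
```

View pics/w10.png

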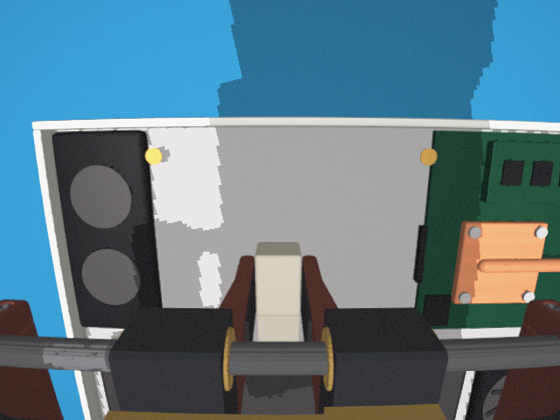

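View pics/scene10c.png

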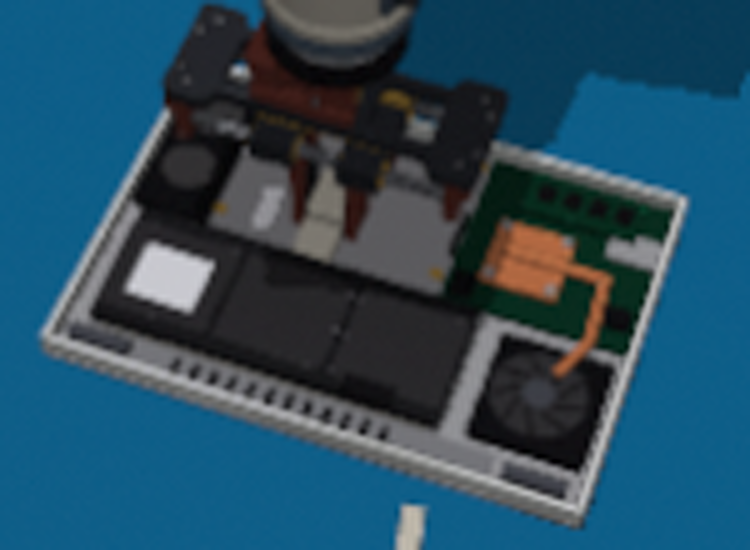

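```bash
python3 - <<'E'
from h import *
for n in('w4','w10'):
    d=load(n)
    for v in(258,270,285,300,312):
        P=pts(d,[(u,v) for u in range(265,293)]); P=P[d['depth'][v,265:293]>0]; print(n,v,np.median(P,0).round(1))
P=pts(load('w10'),[(u,v) for u in range(340,400,3) for v in range(170,260,5)]); print('floor',np.median(P,0))
P=pts(load('w4'),[(u,v) for u in range(340,400,3) for v in range(170,220,5)]); print('mat',np.median(P,0))
E
```

```text
w4 258 [ 501.  -342.5   23. ]
w4 270 [ 505.5 -343.2   26.6]
w4 285 [ 513.3 -344.2   26.6]
w4 300 [ 521.5 -345.3   26.5]
w4 312 [ 528.6 -346.5   26.4]
w10 258 [527.6  -7.2  32. ]
w10 270 [533.4  -8.5  32. ]
w10 285 [540.7 -10.1  32. ]
w10 300 [548.5 -11.8  31.9]
w10 312 [554.8 -13.1  31.8]
floor [520.51383662  41.63667529   9.52774359]
mat [ 479.44787421 -294.53361567    4.61616573]
```

The heel top is flat to within 0.2 mm over its length. It sits about 22.4 mm above the measured floor, against a nominal 22 mm, so the wedge lies flat. The lift reads about 2.8 mm and is steady, so I'm handing in.

```bash
python3 -c "
from workcell import ctrl
print(ctrl.close_job()); o=ctrl.get_obs(); print(o['t'],o['ee_pos'],o['ft_force'],o['width'])"
```

```text
the job is handed in; nothing more can be done
None
the job is handed in; nothing more can be done
```

I took the wedge farthest to the robot's left (scene pixel 179,218), laid it flat in the drive bay and pushed it straight in under the battery. I handed the job in at about 12 s with the gripper still holding the heel. The hand-in gave no verdict.

**Last checks:**
- **Battery lift:** about 2.8 mm from mean height in the scene camera's depth. The fitted slope reads 0.044 rad (about 3.5 mm), but its baseline shifted by up to 0.015 rad between pictures, so I trust it less. The geometry gives 2.6–3 mm, with the tip about 31–33 mm in.
- **Wedge flat:** the heel top is level to 0.2 mm and 22.4 mm above the measured floor (nominal 22 mm).
- **Forces:** about 7 N on the tool at the end, and about 21 N at the worst checked moment of the push. The grip was steady at about 22 mm opening.
- **Battery clearance:** by geometry the fingers were about 40 mm short of the battery edge. I did not measure this directly.

**What disagreed:** the gripper tilted about 0.09 rad nose-down while pushing, because the arm gave under the load. The wedge turned between the pads and stayed flat. My two estimates of the starting gap between tip and battery differed by about 2 mm.

I did not run a final check on the bystanders. No contact showed in the pictures or forces.

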